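Clear the spring gauge and hold its rod at the mark

TASK

Metal chips lie on the bed of the spring gauge, where its pointer has to run: take the scraper block by its grip, sweep all three chips off the bed into the trough along the front edge (touch the chips with the block only), and stand the block upright on the open bench again. Then take the black paddle on the gauge's rod, pull the rod out against its spring until the pointer stands between the two prongs of the sliding index, and finish while holding it there, steady. Do not shift the index, and leave the beaker, the dish and the tip box where they are.

Things in the scene. Friction and masses are not known exactly. Their poses are not given: they have to be found in the camera images.
- gauge: the spring gauge, fixed to the bench: dark grey bed 130 mm (x) by 150 mm (y), top 30 mm above the bench. Origin on the bench; in its frame the bed spans x -50 to +80, y -75 to +75 mm. At yaw 0 its x points away from the robot, y to the left. A rail 6 mm high runs along y on the bed at x 63 to 77 mm and carries the index
- trough (a point): centre of the trough's floor, 4 mm above the bench. The trough runs along the bed's front edge, open on top: in the gauge's frame x -112 to -50 mm, y -64 to +64 mm; its outer walls are 18 mm high, the bed is its back wall
- barrel_mouth (a point): mouth of the steel barrel from which the rod comes, on its axis: gauge x 0, y +125 mm, 66 mm above the bench. The barrel runs on to y +252 mm, 34 mm across at its collars, in two grey blocks 40 mm wide and 72 mm high, on a foot 66 mm wide
- rod (a joint): how far the sprung rod is pulled out, m: 0 = home, limit 0.115, growing toward the gauge's -y. The inner spring pulls it back with 4.4 N at 0, rising 55 N/m (about 10 N at 0.1); let go, it flies home. The pointer is in the middle of the index's gap when this equals 0.055 + index
- paddle (a point): middle of the top of the black upright paddle on the rod's free end: 14 mm thick along the rod (gauge y), 30 mm wide (gauge x), 56 mm tall, its top 90 mm above the bench. Home: gauge x 0, y +75 mm, 43 mm from the barrel; the 11 mm rod (16 mm collar) joins its +y face, axis 24 mm below the paddle's top: pinch the 30 mm width
- pointer_tip (a point): tip of the flat steel pointer (4 mm along y, 3 mm thick) that sticks out 44 mm from the paddle's foot in gauge +x toward the rail, about 40 mm above the bench; in line with the middle of the paddle
- index (a joint): place of the sliding index on its rail, m, 0 to 0.045, growing toward the gauge's -y; already set, held by friction (8 N), not to be moved
- index_gap (a point): point level with the pointer, in line with the middle of the gap between the index's two prongs. The index is a dark steel rider 18 mm (x) by 22 mm (y) on the rail; its upright prongs leave a gap of 14 mm, tops 49 mm above the bench. The pointer passes in front of the prongs and touches nothing
- scraper: the scraper block, grey, standing upright on the bench: a base 100 mm long (its y), 28 mm thick (its x) and 26 mm tall with a 22 mm thick rubber underside, carrying a grip 76 mm long, 20 mm thick and up to 76 mm above its underside. Origin at the centre of its underside; 110 to 225 g
- chip_1: aluminium chip about 19 by 14 mm, 8 mm thick, 12 g, lying flat on the bed (it may slide). Origin at the centre of its underside. The chips start within gauge x -33 to 0 mm and y -31 to +31 mm
- chip_2: aluminium chip about 17 by 17 mm, 8 mm thick, otherwise as chip_1
- chip_3: aluminium chip about 21 by 12 mm, 8 mm thick, otherwise as chip_1
- small_beaker: empty beaker, 57 mm wide and 68 mm tall, loose, on the bench to the left in front of the barrel; a bystander. Origin at the centre of its underside
- dish: round closed dish, 61 mm wide, 16 mm tall, loose, at the right behind the gauge; a bystander. Origin at the centre of its underside
- tips: blue tip box, 73 by 118 by 74 mm, loose, behind the gauge; a bystander. Origin at the centre of its underside

How it is judged:
On the way, in this order (a step that is already met when the one before it is completed fails the run):
1. all three chips lie in the trough (x of chip_1 in the frame of gauge between -0.112 and -0.048 m and y of chip_1 in the frame of gauge between -0.066 and 0.066 m and z of each of chip_1, chip_2, chip_3 in the frame of gauge below 0.022 m and x of chip_2 in the frame of gauge between -0.112 and -0.048 m and y of chip_2 in the frame of gauge between -0.066 and 0.066 m and x of chip_3 in the frame of gauge between -0.112 and -0.048 m and y of chip_3 in the frame of gauge between -0.066 and 0.066 m), for 0.2 s.
2. the scraper block stands upright on the bench, let go (height (world z) of scraper below 0.003 m and angle between scraper's own z axis and vertical below 0.1 rad and linear speed of scraper below 0.02 m/s and contact force between the fingers and scraper below 0.1 N), for 0.2 s.
3. the rod is held by the fingers with its pointer in the index's gap (y of pointer_tip in the frame of index_gap between -0.006 and 0.006 m and velocity of joint rod between -0.01 and 0.01 m/s and contact force between the fingers and rod above 2 N), for 0.5 s.
At the end, for the whole second after the job is handed in: Fingers grip the paddle (over 2 N), rod still (under 10 mm/s), pointer within 6 mm of the middle of the index gap; all three chips in the trough, below the bed top; scraper block upright (0.1 rad), still, let go, its underside within 3 mm of the bench (all of step 1 and all of step 2 and all of step 3); the arm keeps its last pose, push and grip.
It fails at once if the robot itself touches a chip (over 0.5 N) (contact force between any of the fingers, the arm and chip_1 above 0.5 N or contact force between any of the fingers, the arm and chip_2 above 0.5 N or contact force between any of the fingers, the arm and chip_3 above 0.5 N).
It fails at once if the index is shifted by more than 5 mm (distance of index_gap from where it was at the start of the episode above 0.005 m).
It fails at once if the beaker, the dish or the tip box is moved by more than 30 mm (distance of any of small_beaker, dish, tips from where it was at the start of the episode above 0.03 m).
It also fails if it takes over 64 s, if anything falls off the work surface, if the arm or the gripper's body presses on something with over 40 N, if the wrist force passes 120 N, or if a joint passes its speed limit or range.

ROBOT

A 7-joint arm with a two-finger parallel gripper is mounted at the origin on a cart in front of the work surface, level with it; the furniture and walls round the work are solid. World frame = base frame: x ahead of the robot, y to its left, z up, the work surface at z = 0. Lengths are in m, angles in rad, forces in N, time in s.
With the tool pointing down it reaches from about 0.4 to 0.85 m from the base axis. Payload 10.4 kg.
Tool frame: the origin (TCP) lies at the very end of the fingers, on their centre line; the grasp point (between the pads) lies 19 mm behind it (manip.pinch_z is the distance from the TCP to the grasp point, in m); z points along the fingers, y is the line along which they close (so a half turn about z gives the same grasp; the last joint's range is limited). The gripper opens to 85 mm and grips with 20 to 120 N. Pads are 22 mm wide; open, the fingers measure 114 mm over their backs; the gripper's body (76 mm by 85 mm) begins 54 mm behind the grasp point. The pads swing forward as they close: fully open they stand 13 mm farther back than shut.
Start: joints at [-1.342, 0.332, -0.065, 1.46, 0.022, 1.35, -0.088], TCP at [0.156, 0.605, 0.231] pointing down, gripper open.
Joint ranges: [-2.6, 2.6], [-0.5, 2.12], [-1.47, 1.34], [0.16, 2.42], [-1.27, 4.41], [0.06, 2.06], [-2.6, 2.6]. Speed limits (rad/s): [2.22, 2.22, 2.79, 2.79, 3.14, 3.14, 3.14].

INTERFACE

Orientations are given as a unit quaternion [x, y, z, w].
In Python, from workcell import manip gives the robot as it stands. The module is installed in compiled form; this text tells all that it offers.
- The arm moves only by the shell command python3 -m creep 'ROWS' [OPENING] [FORCE]. ROWS is a JSON object of lists of equal length, an entry for each row: "slide": the shift along the tool's x, y, z in m, a list of three; "twist": the turn about the tool's z in degrees. A call has 1 to 8 rows; each row shifts and turns the commanded pose from where the row before left it, along the tool's axes as they then stand; what a row does not reach is not made up. A row lasts 1/8 s, in which the tool goes at most 62.5 mm and 10.7 degrees, less where a joint would pass 70% of its speed; a pose out of reach is approached as far as the arm can. A call with a gripper value outside its range is refused whole. OPENING is the opening in per cent of the stroke, from 0 (shut) to 100 (fully open), set as the call begins (- or left out, the last holds). The fingers move at their own pace and stop on an object; FORCE is the grip in N (left out, the last holds). Time passes only in rows, so rows that do not move let the fingers close. It gives the time, the measured TCP pose, the force, the opening and the grip force at its end, in the units of the state.
- manip.get_obs(): the state, without advancing time (a new reading comes with each control period).
- manip.camera(name): name is "scene" or "top" or "wrist"; returns (picture, depth): 384x512x3 uint8, blue, green, red; 384x512 float32, m along the optical axis (not along the pixel's ray), 0 where there is no reading.
- manip.camera_params(name): a dict with "intrinsics" (3x3 intrinsics, pixels), "R" (3x3) and "t" (3): a world point X has camera coordinates R X + t. Camera axes: x right, y down, z forward; pixel columns grow to the right and rows downward; lengths in m; the calibration is good to about 2 mm. The wrist camera is an equidistant fisheye: a pixel r from the principal point sees the ray r / f radians off the axis. A picture is of the moment at which its call begins: read the wrist's pose just before it. camera_params takes no time and is no camera call; for the wrist camera it gives the pose at the moment of the call.
- manip.hand_in(): hands the job in; it is judged then, once.
The state is a dict: "clock": time; "joint_pos": joint angles; "joint_velocities": joint speeds; "tau": joint torques, N m; "position": TCP position; "ee_rot": TCP orientation; "ft_force": force on the tool from outside, world axes, zero at the start; "torque": the same for the moment, N m; "grip_width": opening from 0.0 (shut) to 1.0 (fully open); "grasp_force": force on a finger pad.
Only numpy, scipy, OpenCV 4.12 (cv2) and the standard library are available. Lean on these libraries where they do the work, as an engineer would, in place of code of your own. Each camera call takes 0.05 s, during which the arm holds its last target. There are 200 camera calls.

## Working session

There is one attempt and no reset: what is moved stays moved. The work goes in short steps, Python scripts to look and compute and a shell command to move; the robot and the scene stay as the last step left them, time stands still between calls to the robot, and variables do not carry over. Pictures are saved under pics/ and viewed, at most 10 in all, crops included, and the job is handed in when it is done.

```bash
mkdir -p pics; cat > h.py <<'E'
import numpy as np, cv2
from workcell import manip
def snap(n,f):
    p=manip.camera_params(n); im,d=manip.camera(n); cv2.imwrite('pics/'+f+'.png',im); np.savez('pics/'+f+'.npz',im=im,d=d,**{k:np.array(p[k]) for k in('intrinsics','R','t')}); return im,d,p
def ld(f): 
    z=np.load('pics/'+f+'.npz'); return z['im'],z['d'],z
def pts(d,p):
    K=np.array(p['intrinsics']);R=np.array(p['R']);t=np.array(p['t'])
    v,u=np.indices(d.shape); c=np.stack([(u-K[0,2])/K[0,0]*d,(v-K[1,2])/K[1,1]*d,d],-1)
    return (c-t)@R
E
python3 - <<'E'
from h import *
o=manip.get_obs(); print(o)
print(manip.pinch_z)
a=snap('scene','s0');b=snap('top','t0')
for n in('scene','top','wrist'): print(manip.camera_params(n))
E
```

```text
{'clock': 0.0, 'joint_pos': array([-1.34159938,  0.33289553, -0.06472571,  1.46095441,  0.02163449,
        1.34987645, -0.08851667]), 'joint_velocities': array([ 0.00139319,  0.0003391 ,  0.00042176,  0.00038416, -0.00041101,
       -0.00165857,  0.00079106]), 'tau': array([-8.85331538e-04, -6.25443721e+01,  4.85813257e-02, -3.91598153e+01,
        1.61574717e-02,  9.81093297e-03, -2.35979479e-05]), 'position': array([0.15562344, 0.60492891, 0.23049497]), 'ee_rot': array([ 1.25548018e-01,  9.92087284e-01, -7.17012918e-04, -4.48921890e-05]), 'ft_force': array([-0.17090579,  0.56540536,  0.51278039]), 'torque': array([-0.00950848,  0.0143289 ,  0.01696985]), 'grasp_force': 0.0, 'grip_width': 1.000211100900566}
0.0187
{'intrinsics': array([[459.72845965,   0.        , 257.19406118],
       [  0.        , 459.72845965, 192.53410968],
       [  0.        ,   0.        ,   1.        ]]), 'R': array([[ 0.88092221, -0.47272546, -0.02250992],
       [-0.3241079 , -0.56794837, -0.75656375],
       [ 0.34486247,  0.67376946, -0.65353239]]), 't': array([-0.57676725,  0.192523  ,  0.96546587])}
{'intrinsics': array([[379.31385618,   0.        , 258.20098447],
       [  0.        , 379.31385618, 192.20463518],
       [  0.        ,   0.        ,   1.        ]]), 'R': array([[-0.02790752, -0.99954742, -0.01123018],
       [-0.98453328,  0.02942875, -0.17270835],
       [ 0.17296067,  0.00623663, -0.98490899]]), 't': array([-0.09248029,  0.59970832,  0.95310183])}
{'intrinsics': array([[297.31863964,   0.        , 255.78679979],
       [  0.        , 297.31863964, 189.44317285],
       [  0.        ,   0.        ,   1.        ]]), 'R': array([[ 0.24975831,  0.96830755, -0.00112656],
       [ 0.91952891, -0.23681176,  0.31366666],
       [ 0.30345901, -0.07937676, -0.9495325 ]]), 't': array([-0.62458489, -0.04117784,  0.3799912 ])}
```

View pics/s0.png

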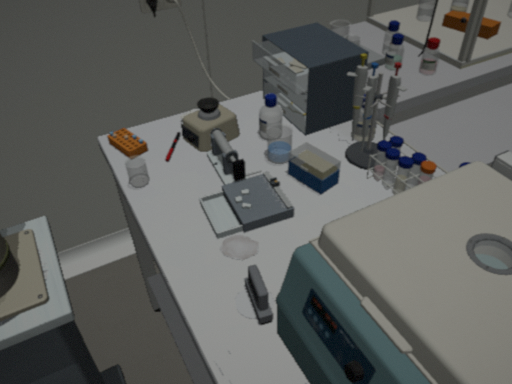

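View pics/t0.png

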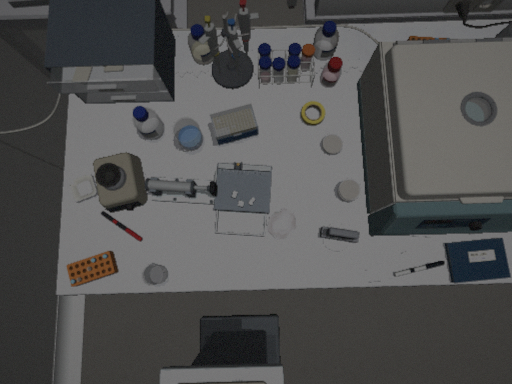

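The scene view shows the gauge bed around (258,200), with the paddle at (238,170) and the scraper at (259,293). In the top view the bed is at (243,190), the trough at (241,223), the chips at (235,194), (240,204) and (252,201), and the scraper at (340,234).

```bash
cat > m.py <<'E'
from h import *
def blob(P,m,name,rect=True):
    n,l,s,_=cv2.connectedComponentsWithStats(m.astype(np.uint8))
    for i in range(1,n):
        if s[i,4]<12: continue
        q=P[l==i]; r=cv2.minAreaRect((q[:,:2]*1000).astype(np.float32))
        print(name,s[i],q.mean(0).round(4),'z',np.percentile(q[:,2],[5,50,95]).round(4),'rect',np.round(r[0],1),np.round(r[1],1),round(r[2],1))
for f in('t0','s0'):
    im,d,p=ld(f); P=pts(d,p); z=P[...,2]; g=im.max(-1)
    X,Y=P[...,0],P[...,1]
    box=(X>.35)&(X<.7)&(d>0)
    blob(P,box&(Y<-.1)&(Y>-.45)&(z>.015)&(z<.09),f+' scraper')
    blob(P,box&(Y<-.1)&(Y>-.45)&(z>.06)&(z<.09),f+' grip')
    blob(P,box&(Y<.15)&(Y>-.15)&(z>.022)&(z<.034)&(g<110),f+' bed')
    blob(P,box&(Y<.15)&(Y>-.15)&(z>.026)&(z<.046)&(g>130),f+' chips')
    blob(P,box&(Y<.2)&(Y>-.15)&(z>.05)&(z<.1)&(g<60),f+' paddle')
    blob(P,box&(Y<.35)&(Y>-.15)&(z>.045)&(z<.1),f+' tall')
E
python3 m.py
```

```text
t0 scraper [363 148  22  89 737] [ 0.585  -0.4033  0.0533] z [0.0194 0.0528 0.0867] rect [ 587.1 -424.9] [225.4  49.4] 0.3
t0 scraper [254 165  18  71 795] [ 0.606  -0.1216  0.0296] z [0.0201 0.0297 0.0356] rect [ 581.2 -121. ] [ 46.5 191.4] 88.5
t0 scraper [338 178  24  24 420] [ 0.6008 -0.3561  0.0304] z [0.0256 0.0311 0.0339] rect [ 601.5 -356.9] [59.7 59.7] 11.5
t0 scraper [321 227  39  16 423] [ 0.4798 -0.3171  0.056 ] z [0.0228 0.0721 0.0779] rect [ 481.7 -323.7] [100.2  28.3] 79.3
t0 grip [367 148  13  88 302] [ 0.5838 -0.4031  0.0752] z [0.061  0.0752 0.0887] rect [ 586.1 -402.5] [224.3  14.9] 3.2
t0 grip [328 228  31  11 246] [ 0.4812 -0.3223  0.0745] z [0.0687 0.0752 0.0783] rect [ 481.7 -323.2] [74.6 20.3] 79.5
t0 bed [ 214  166   58   47 2167] [ 0.6084 -0.069   0.0297] z [0.0267 0.0297 0.0327] rect [615.  -68.4] [149.9 128.7] 84.9
t0 bed [162 267   5   8  12] [0.3999 0.1418 0.0272] z [0.0231 0.0254 0.0338] rect [400.4 141.5] [20.4  3.5] 24.0
t0 paddle [145 179   5  12  32] [0.6208 0.1796 0.078 ] z [0.0704 0.0786 0.0849] rect [622.6 179.8] [ 7.5 29.4] 86.9
t0 paddle [185 1
[... 2337 characters left out ...]
62.9
s0 paddle [211 138   8   8  27] [0.607  0.1579 0.0591] z [0.0519 0.0591 0.0654] rect [609.3 149.4] [ 8.8 43.2] 5.2
s0 paddle [222 152  23  25 270] [0.6069 0.0253 0.0704] z [0.0524 0.0706 0.0894] rect [611.9  41. ] [84.3 35.6] 88.7
s0 tall [ 181  103   65   75 1797] [0.621  0.1763 0.0703] z [0.0486 0.073  0.0875] rect [645.4 156.6] [132.6 312.5] 5.4
s0 tall [206 104   7   4  16] [0.6488 0.276  0.0986] z [0.0971 0.0988 0.0995] rect [648.8 275.9] [16.7 16.3] 84.7
s0 tall [124 155  23  20 302] [0.3921 0.1666 0.0575] z [0.046  0.058  0.0677] rect [392.1 164.8] [55.4 55.3] 36.9
s0 tall [271 177   9   7  25] [ 0.6763 -0.0568  0.0472] z [0.0453 0.0474 0.0498] rect [674.1 -55.7] [22.3 17.8] 84.9
```

```bash
cat >> h.py <<'E'
from scipy.spatial.transform import Rotation as Ro
def st():
    o=manip.get_obs(); R=Ro.from_quat(o['ee_rot']).as_matrix(); return np.array(o['position']),R,o
def go(*targets):
    p,R,o=st(); print('clk',round(o['clock'],2),'tcp',p.round(4),'tool y deg',round(np.degrees(np.arctan2(R[1,1],R[0,1])),2),'tilt',R[:,2].round(4),'F',np.round(o['ft_force'],1))
    for t in targets: print(t,'slide mm',((np.array(t)-p)@R*1000).round(1)); p=np.array(t)
E
python3 -m creep '{"slide":[[0,0,0],[0,0,0],[0,0,0],[0,0,0],[0,0,0],[0,0,0],[0,0,0],[0,0,0]],"twist":[10.7,10.7,10.7,10.7,10.7,10.7,10.7,10.7]}' 100
python3 -c "
from h import *
go((.45,.25,.25),(.4825,-.3238,.2))"
```

```text
clock: 1.1
position: [0.1557, 0.6051, 0.2308]
ee_rot: [0.768, 0.64, -0.0, 0.0]
ft_force: [-1.0, 0.5, 0.4]
grip_width: 1.001
grasp_force: 0.0
clk 1.1 tcp [0.1557 0.6051 0.2308] tool y deg -10.38 tilt [-1.e-04 -8.e-04 -1.e+00] F [-1.   0.5  0.4]
(0.45, 0.25, 0.25) slide mm [-296.3  353.5  -18.9]
(0.4825, -0.3238, 0.2) slide mm [-558.5  135.3   50.4]
```

```bash
python3 -m creep '{"slide":[[-37,44,-2],[-37,44,-2],[-37,44,-2],[-37,44,-2],[-37,44,-2],[-37,44,-2],[-37,44,-2],[-37,44,-2]],"twist":[0,0,0,0,0,0,0,0]}' 2>&1 | head -3
python3 -c "
from h import *
go((.4825,-.3238,.2))"
```

```text
clock: 2.1
position: [0.4772, 0.2203, 0.2487]
ee_rot: [0.766, 0.643, 0.0, -0.0]
clk 2.1 tcp [0.4772 0.2203 0.2487] tool y deg -10.01 tilt [-1.e-04  3.e-04 -1.e+00] F [ 1.3  0.3 -0.3]
(0.4825, -0.3238, 0.2) slide mm [-534.9   99.9   48.5]
```

My last rows were in mm instead of m. Each row was clamped to the 62.5 mm limit, so no harm came of it. From here on I use metres.

```bash
python3 -m creep '{"slide":[[-0.055,0.01,0.003],[-0.055,0.01,0.003],[-0.055,0.01,0.003],[-0.055,0.01,0.003],[-0.055,0.01,0.003],[-0.055,0.01,0.003],[-0.055,0.01,0.003],[-0.055,0.01,0.003]],"twist":[0,0,0,0,0,0,0,0]}' 2>&1 | head -3
python3 -m creep '{"slide":[[-0.048,0.01,0.012],[-0.047,0.01,0.012],[0,0,0]],"twist":[0,0,0]}' 2>&1 | head -3
python3 -c "
from h import *
snap('wrist','w1')
snap('scene','s1')
go((.4825,-.3238,.2),(.4825,-.3238,.03))"
```

```text
clock: 3.1
position: [0.4782, -0.2267, 0.2246]
ee_rot: [0.766, 0.643, 0.0, -0.0]
clock: 3.48
position: [0.4792, -0.3261, 0.1992]
ee_rot: [0.768, 0.64, -0.002, -0.0]
clk 3.58 tcp [ 0.4812 -0.3224  0.2001] tool y deg -10.1 tilt [-1.3e-03  2.0e-04 -1.0e+00] F [0.2 0.5 0.4]
(0.4825, -0.3238, 0.2) slide mm [-1.2  1.5  0.1]
(0.4825, -0.3238, 0.03) slide mm [  0.    0.2 170. ]
```

View pics/w1.png

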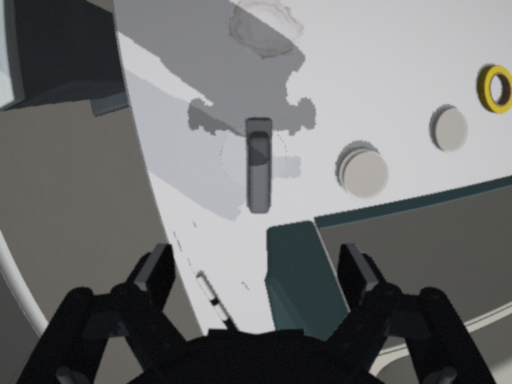

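The wrist view shows the scraper centred at (259,165), lying straight between the fingers, so I descend and grip it.

```bash
python3 -m creep '{"slide":[[-0.001,0.001,0.04],[0,0,0.04],[0,0,0.035],[0,0,0.03],[0,0,0.02],[0,0,0],[0,0,0]],"twist":[0,0,0,0,0,0,0]}' 100 | head -4
python3 -m creep '{"slide":[[0,0,0],[0,0,0],[0,0,0],[0,0,0],[0,0,0],[0,0,0]],"twist":[0,0,0,0,0,0]}' 0 60
python3 -m creep '{"slide":[[0,0,-0.01],[0,0,-0.03],[0,0,-0.04],[0,0,-0.03],[0,0,0],[0,0,0]],"twist":[0,0,0,0,0,0]}' 
python3 - <<'E'
from h import *
im,d,p=snap('scene','s2')
P=pts(d,p);X,Y,z=[P[...,i] for i in range(3)]
m=(X>.42)&(X<.55)&(Y>-.4)&(Y<-.25)&(z>.09)&(z<.22)&(d>0)
print(np.percentile(z[m],[0,1,5,50,95]))
# bed refine from top, with robot away
for f in('t0','s0'):
    im,d,p=ld(f);P=pts(d,p);X,Y,z=[P[...,i] for i in range(3)]
    for yaw in(-4,-4.5,-5,-5.5,-6):
        c,s=np.cos(np.radians(yaw)),np.sin(np.radians(yaw)); xg=(X-.6003)*c+(Y+.0672)*s; yg=-(X-.6003)*s+(Y+.0672)*c
        b=(abs(z-.03)<.006)&(abs(xg-.015)<.09)&(abs(yg)<.1)&(d>0)
        print(f,yaw,'x',(np.percentile(xg[b],[1,99])*1e3).round(1),'y',(np.percentile(yg[b],[1,99])*1e3).round(1),end=' ')
        t=(z>.045)&(z<.052)&(xg>.05)&(xg<.09)&(yg>-.05)&(yg<.06); print('prongs',np.round(np.c_[xg[t],yg[t]].mean(0)*1e3,1),(np.percentile(yg[t],[2,98])*1e3).round(1))
# barrel axis direction from block/barrel tops
c=[ ]
go((.63,-.06,.15))
E
```

```text
clock: 4.45
position: [0.4832, -0.3235, 0.0368]
ee_rot: [0.766, 0.643, 0.0, 0.001]
ft_force: [-0.5, -0.2, 0.3]
clock: 5.2
position: [0.4826, -0.3235, 0.0359]
ee_rot: [0.766, 0.643, 0.0, 0.0]
ft_force: [-0.1, 0.9, 6.0]
grip_width: 0.228
grasp_force: 59.5
clock: 5.95
position: [0.4821, -0.3228, 0.1449]
ee_rot: [0.766, 0.643, -0.0, -0.001]
ft_force: [-0.3, 0.2, -2.1]
grip_width: 0.227
grasp_force: 58.9
[0.10649498 0.1120128  0.12076049 0.18279994 0.21560449]
t0 -4 x [-48.6  77. ] y [-73.6  72.4] prongs [73.3 19.2] [ 5.4 26. ]
t0 -4.5 x [-48.7  76.9] y [-73.7  72.7] prongs [73.2 19.9] [ 6.  26.7]
t0 -5 x [-48.6  77.3] y [-73.5  72.8] prongs [73.  20.5] [ 6.7 27.4]
t0 -5.5 x [-48.6  77.4] y [-73.4  73.1] prongs [72.8 21.1] [ 7.4 28. ]
t0 -6 x [-48.5  77.6] y [-73.2  73. ] prongs [72.6 21.8] [ 8.  28.7]
s0 -4 x [-47.5  77.3] y [-74.8  74.7] prongs [75.  15.7] [ 5.6 27.3]
s0 -4.5 x [-47.4  77.4] y [-74.4  74.7] prongs [74.9 16.4] [ 6.3 28. ]
s0 -5 x [-47.3  77.4] y [-74.2  74.9] prongs [74.8 17. ] [ 6.9 28.6]
s0 -5.5 x [-47.2  77.6] y [-74.2  74.9] prongs [74.6 17.7] [ 7.5 29.3]
s0 -6 x [-47.2  77.8] y [-74.2  75. ] prongs [74.4 18.3] [ 8.1 30. ]
clk 6.0 tcp [ 0.4819 -0.3228  0.1446] tool y deg -10.02 tilt [-1.5e-03  9.0e-04 -1.0e+00] F [-0.4  0.7 -1.5]
(0.63, -0.06, 0.15) slide mm [284.6 100.1  -5.4]
```

```bash
python3 -m creep '{"slide":[[0,0,0],[0.044,0.0205,0],[0.044,0.0205,0],[0.044,0.0205,0],[0.044,0.0205,0],[0.044,0.0205,0],[0.044,0.0205,0],[0,0,0]],"twist":[-5,0,0,0,0,0,0,0]}' | head -3
python3 -m creep '{"slide":[[0,0,0.02],[0,0,0.02],[0,0,0]],"twist":[0,0,0]}' | tail -1
python3 -c "
from h import *
snap('scene','s3')
im,d,p=snap('wrist','w3')
go((.6282,-.0697,.067))"
```

```text
clock: 7.0
position: [0.6291, -0.0657, 0.1435]
ee_rot: [0.735, 0.678, -0.0, -0.001]
grasp_force: 58.9
clk 7.47 tcp [ 0.6277 -0.0719  0.1054] tool y deg -5.1 tilt [-7.e-04 -1.e-04 -1.e+00] F [ 1.1 -0.7 -0.9]
(0.6282, -0.0697, 0.067) slide mm [ 2.2  0.3 38.4]
```

View pics/w3.png

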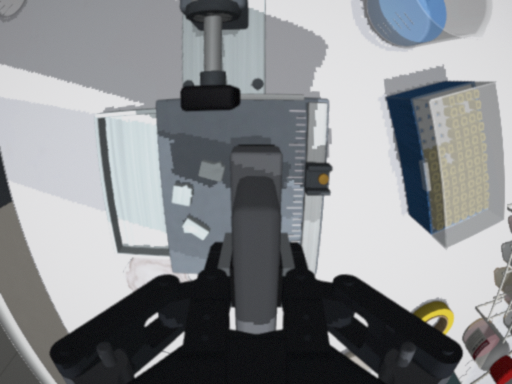

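The wrist view shows the three chips at (211,171), (182,194) and (195,228), all clear of the block on the trough side. I lower the block behind them.

```bash
python3 -m creep '{"slide":[[0.002,0.002,0.012],[0,0,0.012],[0,0,0.008],[0,0,0.005],[0,0,0],[0,0,0]],"twist":[0,0,0,0,0,0]}'
python3 -c "
from h import *
go((.6282,-.0697,.067))"
```

```text
clock: 8.22
position: [0.6305, -0.0694, 0.069]
ee_rot: [0.737, 0.675, 0.0, 0.0]
ft_force: [0.0, -0.7, -1.9]
grip_width: 0.225
grasp_force: 58.9
clk 8.22 tcp [ 0.6305 -0.0694  0.069 ] tool y deg -5.03 tilt [ 5.e-04  0.e+00 -1.e+00] F [ 0.  -0.7 -1.9]
(0.6282, -0.0697, 0.067) slide mm [-0.5 -2.3  2. ]
```

```bash
python3 -m creep '{"slide":[[0,0,0.0015],[0,0,0.001],[0,0,0]],"twist":[0,0,0]}' | grep -E "pos|ft"
python3 -m creep '{"slide":[[0,-0.006,0],[0,-0.008,0],[0,-0.008,0],[0,-0.008,0],[0,-0.008,0],[0,-0.008,0],[0,-0.008,0],[0,-0.008,0]],"twist":[0,0,0,0,0,0,0,0]}'| grep -E "pos|ft|rot"
```

```text
position: [0.6302, -0.0693, 0.0661]
ft_force: [-0.7, 0.6, -1.3]
position: [0.5681, -0.0638, 0.0662]
ee_rot: [0.737, 0.675, 0.0, 0.0]
ft_force: [0.3, -0.3, -1.8]
```

```bash
python3 -m creep '{"slide":[[0,-0.008,0],[0,-0.008,0],[0,-0.007,0],[0,-0.003,0],[0,0,0],[0,0,0]],"twist":[0,0,0,0,0,0]}'| grep -E "pos|ft|rot"
python3 -m creep '{"slide":[[0,0.003,-0.01],[0,0.01,-0.03],[0,0.03,-0.035],[0,0.04,-0.02],[0,0.01,0],[0,0,0]],"twist":[0,0,0,0,0,0]}'| grep -E "pos|ft|rot"
python3 - <<'E'
from h import *
snap('top','t4');im,d,p=snap('wrist','w4');s,_,_=snap('scene','s4')
cv2.imwrite('pics/c4.png',np.hstack([cv2.resize(s[140:250,180:310],(520,440)),cv2.resize(im[80:300,60:200],(280,440))]))
E
```

```text
position: [0.5429, -0.0616, 0.0662]
ee_rot: [0.737, 0.675, 0.0, 0.0]
ft_force: [-0.3, 0.6, -2.5]
position: [0.635, -0.0701, 0.1606]
ee_rot: [0.738, 0.675, -0.001, -0.0]
ft_force: [-0.7, 0.7, -2.3]
```

View pics/c4.png

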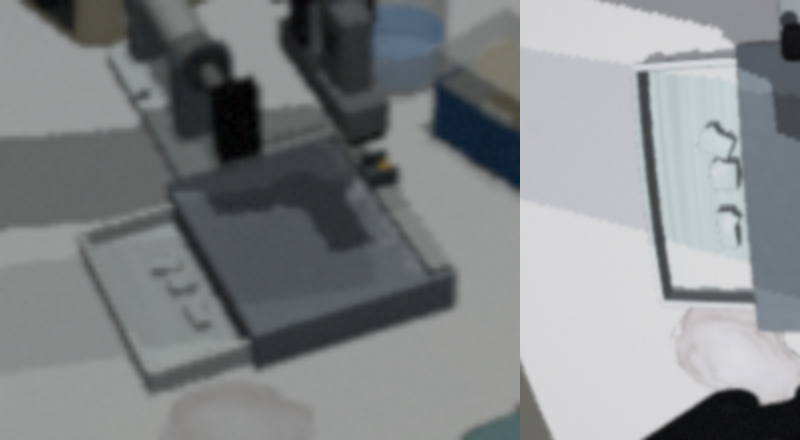

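The crop shows all three chips in the trough, at crop pixels (160,270), (180,290) and (203,320), and the bed is clear. I carry the block back to its first place.

```bash
python3 -m creep '{"slide":[[-0.044,-0.0216,0],[-0.044,-0.0216,0],[-0.044,-0.0216,0],[-0.044,-0.0216,0],[-0.044,-0.0216,0],[-0.044,-0.0216,0],[0,0,0.02],[0,0,0.01]],"twist":[0,0,0,0,0,0,0,0]}' | head -3
python3 -m creep '{"slide":[[0,0,0.03],[0,0,0.03],[0,0,0.02],[0,0,0.01],[0,0,0],[0,0,0]],"twist":[0,0,0,0,0,0]}' | grep -E "pos|ft|rot"
python3 -c "
from h import *
go((.4826,-.3235,.036))"
```

```text
clock: 12.25
position: [0.4824, -0.3203, 0.1298]
ee_rot: [0.737, 0.675, 0.0, -0.001]
position: [0.4836, -0.3217, 0.042]
ee_rot: [0.737, 0.675, 0.0, 0.001]
ft_force: [0.4, -0.5, -1.5]
clk 13.0 tcp [ 0.4836 -0.3217  0.042 ] tool y deg -5.03 tilt [ 1.2e-03 -5.0e-04 -1.0e+00] F [ 0.4 -0.5 -1.5]
(0.4826, -0.3235, 0.036) slide mm [-1.8 -0.8  6. ]
```

```bash
python3 -m creep '{"slide":[[0,0,0.003],[0,0,0.002],[0,0,0],[0,0,0]],"twist":[0,0,0,0]}' | grep -E "pos|ft|rot"
python3 -m creep '{"slide":[[0,0,0.001],[0,0,0],[0,0,0]],"twist":[0,0,0]}' | grep -E "pos|ft|rot"
```

```text
position: [0.483, -0.3214, 0.0362]
ee_rot: [0.737, 0.675, 0.0, 0.0]
ft_force: [0.6, 0.1, -2.1]
position: [0.4831, -0.3215, 0.0359]
ee_rot: [0.737, 0.675, 0.0, -0.0]
ft_force: [-3.5, 3.2, 7.7]
```

Contact shows at 7.7 N upward. I release the block and rise.

```bash
python3 -m creep '{"slide":[[0,0,0],[0,0,0],[0,0,0],[0,0,0],[0,0,0],[0,0,0]],"twist":[0,0,0,0,0,0]}' 100 | grep -E "pos|ft|grip"
python3 -m creep '{"slide":[[0,0,-0.02],[0,0,-0.05],[0,0,-0.055],[0,0,-0.03],[0,0,0]],"twist":[0,0,0,0,0]}' | grep -E "pos|ft|grip"
python3 - <<'E'
from h import *
im,d,p=snap('scene','s5');P=pts(d,p);X,Y,z=[P[...,i] for i in range(3)]
m=(X>.4)&(X<.56)&(Y>-.41)&(Y<-.24)&(z>.015)&(z<.1)&(d>0)
q=P[m];print(len(q),q[:,2].max(),cv2.minAreaRect((q[:,:2]*1000).astype(np.float32)))
m&=(z>.065);q=P[m];print(cv2.minAreaRect((q[:,:2]*1000).astype(np.float32)),np.percentile(q[:,2],[5,50,95]))
go((.6066,.0075,.20))
E
```

```text
position: [0.483, -0.3214, 0.0351]
ft_force: [-0.6, -0.0, 0.6]
grip_width: 1.004
position: [0.484, -0.3225, 0.1938]
ft_force: [-0.7, -0.1, -0.6]
grip_width: 0.998
944 0.09995641549124984 ((482.5318298339844, -340.9164123535156), (138.05764770507812, 28.283220291137695), 85.02714538574219)
((482.2300109863281, -347.07476806640625), (125.55518341064453, 20.549158096313477), 85.47750854492188) [0.06692549 0.07459972 0.07725025]
clk 15.3 tcp [ 0.4834 -0.3218  0.1919] tool y deg -5.04 tilt [ 2.7e-03 -4.0e-04 -1.0e+00] F [-0.2  0.1 -1. ]
(0.6066, 0.0075, 0.2) slide mm [338.8  93.8  -7.9]
```

```bash
python3 -m creep '{"slide":[[0.0565,0.0157,0],[0.0565,0.0157,0],[0.0565,0.0157,0],[0.0565,0.0157,0],[0.0565,0.0157,0],[0.0565,0.0157,0],[0,0,0],[0,0,0]],"twist":[0,0,0,0,0,0,0,0]}' | grep -E "pos|ft|rot"
python3 - <<'E'
from h import *
snap('wrist','w6');snap('scene','s6');go((.6066,.0075,.20))
E
```

```text
position: [0.606, 0.0073, 0.1896]
ee_rot: [0.738, 0.675, -0.001, -0.0]
ft_force: [-0.9, -1.5, -0.7]
clk 16.4 tcp [0.606  0.0062 0.1901] tool y deg -5.17 tilt [-5.e-04 -4.e-04 -1.e+00] F [0.3 0.2 0.2]
(0.6066, 0.0075, 0.2) slide mm [ 1.3  0.4 -9.9]
```

View pics/w6.png

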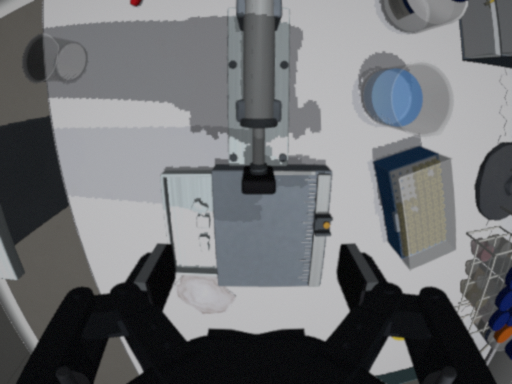

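The wrist view shows the paddle at (258,180) between the barrel and the bed, and the index at (324,225). I measure both from this view.

```bash
cat >> h.py <<'E'
def wpts(d,p):
    K=np.array(p['intrinsics']);R=np.array(p['R']);t=np.array(p['t'])
    v,u=np.indices(d.shape); x=(u-K[0,2])/K[0,0]; y=(v-K[1,2])/K[1,1]; th=np.hypot(x,y)+1e-9
    c=np.stack([np.tan(th)*x/th*d,np.tan(th)*y/th*d,d],-1); return (c-t)@R
def gau(P,yaw=-5.0):
    c,s=np.cos(np.radians(yaw)),np.sin(np.radians(yaw)); X=P[...,0]-.6003;Y=P[...,1]+.0672
    return X*c+Y*s,-X*s+Y*c
def rep(n,xg,yg,m): print(n,m.sum(),'xg',(np.percentile(xg[m],[3,50,97])*1e3).round(1),'yg',(np.percentile(yg[m],[3,50,97])*1e3).round(1))
E
python3 - <<'E'
from h import *
im,d,p=ld('w6');P=wpts(d,p);xg,yg=gau(P);z=P[...,2];g=im.max(-1);ok=d>0
rep('bed',xg,yg,ok&(abs(z-.03)<.005)&(abs(xg-.015)<.09)&(abs(yg)<.09))
rep('pad',xg,yg,ok&(z>.084)&(z<.096)&(abs(xg)<.04)&(yg>.05)&(yg<.1))
rep('padside',xg,yg,ok&(z>.05)&(z<.08)&(abs(xg)<.04)&(yg>.05)&(yg<.1))
rep('rod',xg,yg,ok&(z>.055)&(z<.08)&(abs(xg)<.04)&(yg>.09)&(yg<.12))
rep('barrel',xg,yg,ok&(z>.07)&(z<.09)&(abs(xg)<.04)&(yg>.13)&(yg<.16))
rep('barrel2',xg,yg,ok&(z>.07)&(z<.09)&(abs(xg)<.04)&(yg>.2)&(yg<.24))
rep('prongs',xg,yg,ok&(z>.044)&(z<.054)&(xg>.055)&(xg<.09)&(abs(yg)<.06))
rep('ptr',xg,yg,ok&(z>.036)&(z<.044)&(xg>.02)&(xg<.05)&(yg>.05)&(yg<.1))
m=ok&(z>.044)&(z<.054)&(xg>.055)&(xg<.09)&(abs(yg)<.06)
print(np.histogram(yg[m]*1e3,np.arange(2,34,2)))
E
```

```text
bed 10788 xg [-44.5  11.1  64.5] yg [-65.6   7.6  72.9]
pad 564 xg [-12.    1.8  15.5] yg [70.5 78.3 84. ]
padside 423 xg [-11.4   1.8  14.7] yg [83.1 87.1 99. ]
rod 439 xg [-3.6  1.9  7.3] yg [ 90.6 104.5 118.9]
barrel 1368 xg [-14.7   2.6  20.1] yg [131.1 143.6 159.1]
barrel2 1523 xg [-14.3   2.7  19.2] yg [201.3 222.8 238.5]
prongs 177 xg [63.9 73.1 80.4] yg [ 8.  18.3 30.6]
ptr 116 xg [20.8 34.6 48.9] yg [75.4 77.3 79. ]
(array([ 0,  0,  7, 26, 39, 10,  1,  3,  7,  6,  0,  0, 17, 36, 25]), array([ 2,  4,  6,  8, 10, 12, 14, 16, 18, 20, 22, 24, 26, 28, 30, 32]))
```

```bash
python3 -m creep '{"slide":[[0.003,0.0015,0.03],[0,0,0.04],[0,0,0.035],[0,0,0.02],[0,0,0.012],[0,0,0],[0,0,0]],"twist":[0,0,0,0,0,0,0]}' | grep -E "pos|ft|rot"
python3 -m creep '{"slide":[[0,0,0],[0,0,0],[0,0,0],[0,0,0],[0,0,0]],"twist":[0,0,0,0,0]}' 0 70 | grep -E "pos|ft|rot|gr"
python3 -c "
from h import *
go();print(gau(st()[0]))"
```

```text
position: [0.6091, 0.0108, 0.0543]
ee_rot: [0.737, 0.675, 0.001, 0.0]
ft_force: [0.6, 0.5, 0.3]
position: [0.6084, 0.011, 0.0535]
ee_rot: [0.737, 0.675, 0.0, -0.0]
ft_force: [-2.5, 1.7, 6.1]
grip_width: 0.342
grasp_force: 68.8
clk 17.9 tcp [0.6084 0.011  0.0535] tool y deg -5.03 tilt [ 1.e-04  4.e-04 -1.e+00] F [-2.5  1.7  6.1]
(np.float64(0.0012544839099062908), np.float64(0.07861647810828352))
```

```bash
python3 -m creep '{"slide":[[-0.004,0,0],[-0.008,0,0],[-0.009,0,0],[-0.01,0,0],[-0.01,0,0],[-0.009,0,0],[-0.006,0,0],[0,0,0]],"twist":[0,0,0,0,0,0,0,0]}' | grep -E "pos|ft|rot|gr"
python3 -m creep '{"slide":[[-0.001,0,0],[0,0,0],[0,0,0],[0,0,0]],"twist":[0,0,0,0]}' | grep -E "pos|ft|rot|gr"
python3 - <<'E'
from h import *
go();print(gau(st()[0]))
im,d,p=snap('wrist','w7');s,_,_=snap('scene','s7');t,_,_=snap('top','t7')
P=wpts(d,p);xg,yg=gau(P);z=P[...,2];ok=d>0
rep('prongs',xg,yg,ok&(z>.044)&(z<.054)&(xg>.055)&(xg<.09)&(abs(yg)<.06))
rep('ptr',xg,yg,ok&(z>.036)&(z<.044)&(xg>.035)&(xg<.05)&(yg>0)&(yg<.05))
cv2.imwrite('pics/c7.png',np.hstack([cv2.resize(im[120:280,220:350],(390,480)),cv2.resize(s[150:230,220:290],(410,480))]))
E
```

```text
position: [0.6035, -0.0431, 0.0535]
ee_rot: [0.737, 0.676, 0.001, -0.001]
ft_force: [-3.5, 6.5, 8.8]
grip_width: 0.34
grasp_force: 69.1
position: [0.6035, -0.0435, 0.0535]
ee_rot: [0.737, 0.676, 0.001, -0.001]
ft_force: [-3.8, 7.5, 8.3]
grip_width: 0.342
grasp_force: 69.2
clk 19.4 tcp [ 0.6035 -0.0435  0.0535] tool y deg -4.94 tilt [-3.e-04  3.e-03 -1.e+00] F [-3.8  7.5  8.3]
(np.float64(0.0010883711916568604), np.float64(0.02384185491524408))
prongs 510 xg [63.6 72.5 80.5] yg [ 8.3 18.2 30.1]
ptr 158 xg [35.4 41.9 49.5] yg [20.8 22.8 24.4]
```

View pics/c7.png

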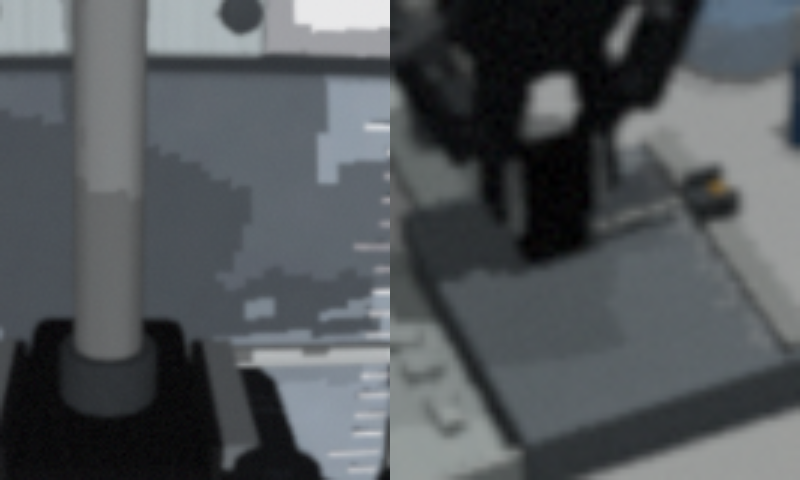

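The crop shows the pointer (crop ≈(285,355) on the left, (635,215) on the right) running toward the index, still slightly on the barrel side of the gap. It needs about 3.5 mm more.

```bash
python3 -m creep '{"slide":[[-0.002,0,0],[-0.0015,0,0],[0,0,0],[0,0,0],[0,0,0],[0,0,0],[0,0,0],[0,0,0]],"twist":[0,0,0,0,0,0,0,0]}' | grep -E "pos|ft|rot|gr"
python3 - <<'E'
from h import *
print(gau(st()[0]))
im,d,p=snap('wrist','w8');s,ds,ps=snap('scene','s8')
P=wpts(d,p);xg,yg=gau(P);z=P[...,2];ok=d>0
rep('prongs',xg,yg,ok&(z>.044)&(z<.054)&(xg>.055)&(xg<.09)&(abs(yg)<.06))
m=ok&(z>.046)&(z<.052)&(xg>.06)&(xg<.085)&(abs(yg)<.06); print(np.histogram(yg[m]*1e3,np.arange(4,36,1.5)))
rep('ptr',xg,yg,ok&(z>.036)&(z<.044)&(xg>.035)&(xg<.05)&(yg>0)&(yg<.05))
cv2.imwrite('pics/c8.png',np.hstack([cv2.resize(im[190:300,250:360],(400,400)),cv2.resize(s[160:210,240:290],(400,400))]))
E
```

```text
position: [0.6031, -0.047, 0.0535]
ee_rot: [0.737, 0.676, 0.001, -0.001]
ft_force: [-3.3, 7.1, 8.2]
grip_width: 0.341
grasp_force: 69.2
(np.float64(0.0010358396435004742), np.float64(0.02034173683672676))
prongs 500 xg [63.8 72.5 80.7] yg [ 9.  22.  30.2]
(array([ 0,  0,  2, 46, 65, 64,  0,  0,  0,  0,  0,  0,  0,  0, 20, 56, 67,
       60,  0,  0,  0]), array([ 4. ,  5.5,  7. ,  8.5, 10. , 11.5, 13. , 14.5, 16. , 17.5, 19. ,
       20.5, 22. , 23.5, 25. , 26.5, 28. , 29.5, 31. , 32.5, 34. , 35.5]))
ptr 154 xg [35.3 41.9 49.4] yg [17.1 19.4 20.9]
```

View pics/c8.png

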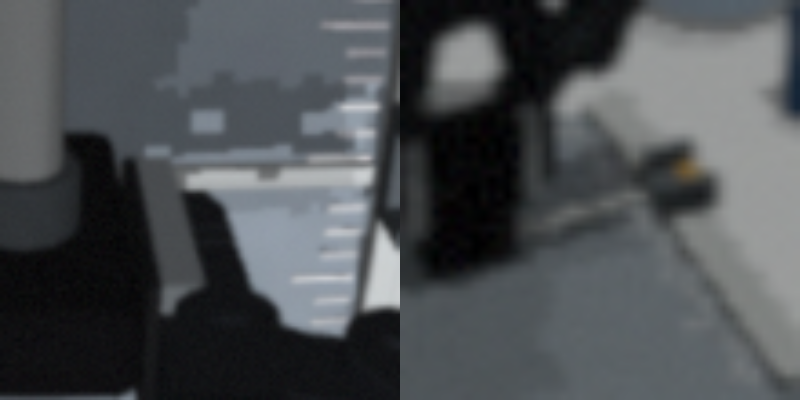

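The right crop shows the pointer tip at (640,190) aimed between the prongs. It measures y 19.1 mm against a gap middle of about 19.5 mm. I hold and hand in.

```bash
python3 -m creep '{"slide":[[0,0,0],[0,0,0],[0,0,0],[0,0,0],[0,0,0],[0,0,0]],"twist":[0,0,0,0,0,0]}' | grep -E "clock|pos|gr"
python3 -c "
from workcell import manip
print(manip.hand_in())"
```

```text
clock: 21.4
position: [0.6031, -0.047, 0.0535]
grip_width: 0.342
grasp_force: 69.2
the job is handed in; nothing more can be done
None
```

The job is handed in at 21.4 s, with no verdict shown: all three chips are in the trough, the scraper stands upright on the bench, and the paddle is held with the pointer about 0.4 mm (as measured) from the middle of the index gap.

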